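# Run the drilling carriage up to the flip stop

### The job

Set this shelf-pin drilling rail for the last hole of the row. First fold the raised flip stop fully down across the rail. Then press the carriage's lock button down and, keeping it pressed all the way, push the carriage along the rail until it meets the stop; only there let the button come up so that it locks, and move clear. Do it all with the fingertips or the outside of the fingers: grip and lift nothing, and leave the board, pencil, try square and tape measure where they lie.

Things in the scene. Friction and masses are not known exactly. Their poses are not given: they have to be found in the camera images.
- rail: bare aluminium rail 54 mm wide, 30 mm high and 360 mm long, screwed to the worktop, with a slot along its top whose edges are notched every 8 mm. Origin on the worktop under the middle of its width, 190 mm from its right (-y) end and 170 mm from its left (+y) end; its y axis runs along the rail towards the flip stop, its x axis points across it, away from the robot and from the board, z up
- carriage (a joint): slide of the carriage along the rail's +y, in m. 0 to 0.05 at the start (locked in one of the notches, which lie at every 0.008); 0.1447 against the folded stop, where the notch at 0.144 lies within the lock's play of 1 mm. If the stop is up the carriage can run past, to 0.161. Sliding it takes about 1 N when unlocked; while the button is up it cannot be pushed along
- button (a joint): travel of the lock button in m: 0 up (locked), 0.0095 fully down. It springs back; it takes 3 N to start and 7 N fully down. The carriage is free only beyond 0.0055, and the lock snaps in wherever the button is let up over a notch
- button_top (a point): centre of the flat top of the lock button, an upright round steel button 24 mm in diameter on the black top of the carriage; 63.5 mm above the worktop when up, 54 mm when fully down. The button's ring and the black top round it lie at 53 mm and 50.5 mm above the worktop; ahead of the button (+y of the rail) there is nothing higher
- finger_rest (a point): in the finger rest, a black upright plate fixed to the carriage behind the button (on its -y side): 44 mm across the rail, 9 mm thick, top 75.5 mm above the worktop. This point is 9 mm below its top, 28.5 mm behind the button's axis; the plate's face toward the button is 24 mm from the button's axis, so a fingertip on the button can also push against it
- drill_bush (a point): top of the steel drill bush, 26 mm in diameter, in the arm of the carriage that overhangs the board; 70 mm from the button's axis on the robot's side, 46.5 mm above the worktop
- flip_stop (a joint): hinge of the flip stop in rad: 0 folded fully down, level across the rail in the carriage's way; about 1.0 to 1.45 at the start (raised; 1.57 would be upright, below that it leans over the rail towards the robot). Stiff hinge, it stays where it is left; 0.5 N at its tip moves it
- stop_hinge (a point): hinge axis of the flip stop, parallel to the rail, 42 mm beyond the rail's middle on the far side from the robot (+x of the rail), 36 mm above the worktop; its ears reach up to 47 mm
- stop_tip (a point): centre of the round end of the flip stop's arm, a bare steel bar 18 mm wide and 8 mm thick, 72 mm from the hinge axis; the round end is 12 mm in diameter. Folded down, the arm's upper face is 40 mm above the worktop
- board: pale wooden board 110 x 330 x 20 mm, loose, lying on the worktop along the robot's side of the rail under the drill bush; origin at the centre of its underside
- pencil: red carpenter's pencil 12 x 175 x 9 mm, loose, lying on the worktop beyond the left end of the rail; origin at the middle of its underside
- try_square: try square, dark wooden stock and steel blade, 110 x 168 x 19 mm, loose, flat on the worktop to the left of the board's end; origin at the middle of its outline
- tape_measure: yellow and black tape measure 38 x 85 x 64 mm, loose, standing on the worktop beyond the rail's right end; origin under its middle

How it is judged:
By the outcome, as a careful person would: the job done as asked, in the order asked, and still so for the second after the job is handed in, with the robot touching nothing.
It also fails if it takes over 45 s, if anything falls off the work surface, if the arm or the gripper's body presses on something with over 40 N, if the wrist force passes 120 N, or if a joint passes its speed limit or range.

### The arm

A 6-joint arm with a two-finger parallel gripper is mounted at the origin on the work surface; the furniture and walls round the work are solid. World frame = base frame: x ahead of the robot, y to its left, z up, the work surface at z = 0. Lengths are in m, angles in rad, forces in N, time in s.
With the tool pointing down it reaches from about 0.375 to 0.9 m from the base axis. Payload 3.1 kg.
Tool frame: the origin (TCP) lies midway between the tips of the shut fingers; the grasp point (between the pads) lies 19 mm behind it (pinch_z is the distance from the TCP to the grasp point, in m); z points along the fingers, y is the line along which they close (so a half turn about z gives the same grasp; the last joint's range is limited). The gripper opens to 85 mm and grips with 20 to 120 N. Pads are 22 mm wide; open, the fingers measure 114 mm over their backs; the gripper's body (76 mm by 85 mm) begins 54 mm behind the grasp point. The pads swing forward as they close: fully open they stand 13 mm farther back than shut.
Start: joints at [-1.323, 0.527, 1.433, -0, 1.181, -0.178], TCP at [0.259, -0.569, 0.231] pointing down, gripper open.
Joint ranges: [-3.08, 3.08], [-0.75, 2.2], [0.22, 2.44], [-1.43, 4.57], [0, 2.65], [-2.85, 2.85]. Speed limits (rad/s): [2.79, 2.79, 3.14, 3.14, 3.14, 3.14].

### API

Orientations are given as a unit quaternion [x, y, z, w].
In Python, from station import sense, snapshot, camera_params, sign_off, pinch_z gives the robot as it stands. The module is installed in compiled form; this text tells all that it offers.
- The arm moves only by the shell command python3 -m handwheel 'ROWS' [FORCE]. ROWS is JSON, a list that holds one entry, the list of rows, each a list of 7 numbers: the turn, a rotation vector about the tool's x, y, z in degrees, then the shift along the tool's x, y, z in m, then the opening, from 0 (shut) to 1 (fully open). A call has 1 to 20 rows; each row shifts and turns the commanded pose from where the row before left it, along the tool's axes as they then stand; what a row does not reach is not made up. A row lasts 1/8 s, in which the tool goes at most 62.5 mm and 10.7 degrees, less where a joint would pass 70% of its speed; a pose out of reach is approached as far as the arm can. A call with a gripper value outside its range is refused whole. The fingers move at their own pace and stop on an object; FORCE is the grip in N (left out, the last holds). Time passes only in rows, so rows that do not move let the fingers close. It gives the time, the measured TCP pose, the force, the opening and the grip force at its end, in the units of the state.
- sense(): the state, without advancing time (a new reading comes with each control period).
- snapshot(name): name is "scene" or "top" or "wrist"; returns the picture (480x640x3 uint8, red, green, blue); there is no depth.
- camera_params(name): a dict with "fx", "fy", "cx", "cy" (pixels), "world_to_cam" (4x4, takes a point from world to camera coordinates); the wrist camera has in their place "mount" (4x4, takes a point from camera to tool coordinates, whose origin is the TCP and whose axes are the flange's). Camera axes: x right, y down, z forward; pixel columns grow to the right and rows downward; lengths in m; the calibration is good to about 2 mm. A picture is of the moment at which its call begins: read the wrist's pose just before it. camera_params takes no time and is no camera call.
- sign_off(): hands the job in; it is judged then, once.
The state is a dict: "t": time; "q": joint angles; "qd": joint speeds; "tau": joint torques, N m; "tcp_pos": TCP position; "tool_rot": TCP orientation; "force": force on the tool from outside, world axes, zero at the start; "ft_torque": the same for the moment, N m; "finger_gap": opening from 0.0 (shut) to 1.0 (fully open); "gripper_force": force on a finger pad.
Only numpy, scipy, OpenCV 4.12 (cv2) and the standard library are available. Lean on these libraries where they do the work, as an engineer would, in place of code of your own. Each camera call takes 0.05 s, during which the arm holds its last target. There are 200 camera calls.

## Working session

There is one attempt and no reset: what is moved stays moved. The work goes in short steps, Python scripts to look and compute and a shell command to move; the robot and the scene stay as the last step left them, time stands still between calls to the robot, and variables do not carry over. Pictures are saved under pics/ and viewed, at most 10 in all, crops included, and the job is handed in when it is done.

```bash
mkdir -p pics; python3 - <<'E'
from station import *
import cv2,numpy as np
s=sense();print({k:np.round(s[k],3).tolist() for k in s})
for n in("scene","top"):
    cv2.imwrite(f"pics/{n}0.png",snapshot(n)[...,::-1]); p=camera_params(n);print(n,{k:np.round(v,4).tolist() for k,v in p.items()})
print(camera_params("wrist"))
E
```

```text
{'t': 0.0, 'q': [-1.323, 0.528, 1.434, 0.0, 1.181, -0.179], 'qd': [0.002, -0.0, -0.0, 0.001, 0.0, -0.001], 'tau': [0.0, -44.235, -17.802, -0.0, 0.008, 0.0], 'tcp_pos': [0.259, -0.568, 0.23], 'tool_rot': [0.977, 0.212, -0.0, -0.001], 'force': [-0.215, -0.628, 0.852], 'ft_torque': [0.066, 0.011, -0.016], 'gripper_force': 0.0, 'finger_gap': 1.002}
scene {'fx': 526.0566, 'fy': 526.0566, 'cx': 317.5482, 'cy': 223.6994, 'world_to_cam': [[-0.9102, -0.4139, -0.0179, 0.3933], [-0.1904, 0.4563, -0.8692, 0.1255], [0.3679, -0.7877, -0.4941, 1.087], [0.0, 0.0, 0.0, 1.0]]}
top {'fx': 557.6108, 'fy': 557.6108, 'cx': 327.7401, 'cy': 237.1176, 'world_to_cam': [[0.0926, -0.9957, 0.0038, 0.0057], [-0.974, -0.0914, -0.2074, 0.4322], [0.2068, 0.0155, -0.9783, 1.3988], [0.0, 0.0, 0.0, 1.0]]}
{'fx': 369.1316548897803, 'fy': 369.1316548897803, 'cx': 314.28496775759714, 'cy': 239.20346433153924, 'mount': array([[ 4.69732260e-05, -9.52206952e-01, -3.05453627e-01,
         7.93109338e-02],
       [ 9.99999184e-01,  4.34652839e-04, -1.20118484e-03,
         4.68480563e-04],
       [ 1.27654284e-03, -3.05453322e-01,  9.52206196e-01,
        -1.43204759e-01],
       [ 0.00000000e+00,  0.00000000e+00,  0.00000000e+00,
         1.00000000e+00]])}
```

View pics/scene0.png

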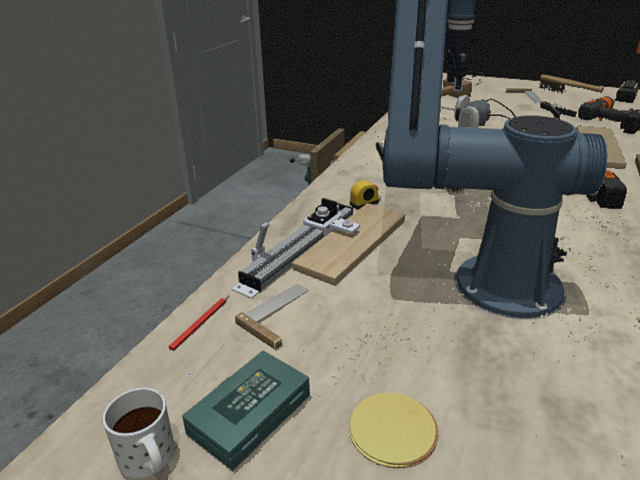

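View pics/top0.png

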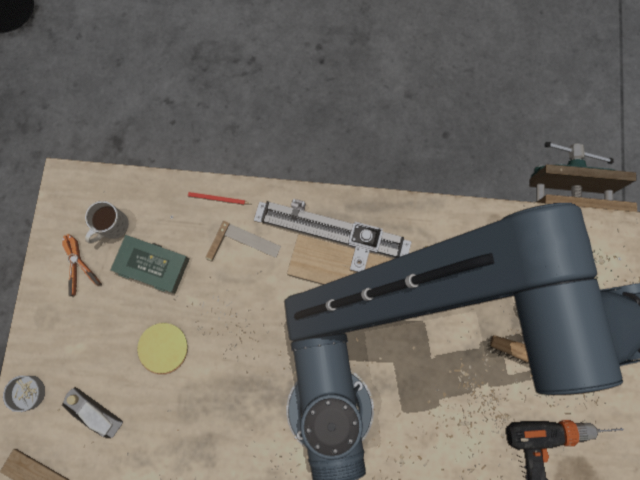

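The top view shows the rail from about (262,211) to (405,248). The button is near (367,235), the bush near (359,259) and the flip stop near (298,206). I'll enlarge that area and measure roughly.

```bash
cat > h.py <<'E'
from station import *
import numpy as np
from scipy.spatial.transform import Rotation as R
def cam(n,s=None):
    p=camera_params(n)
    if n=="wrist":
        s=s or sense();T=np.eye(4);T[:3,:3]=R.from_quat(s["tool_rot"]).as_matrix();T[:3,3]=s["tcp_pos"]
        return p,T@p["mount"]
    return p,np.linalg.inv(p["world_to_cam"])
def ray(C,uv):
    p,T=C;d=T[:3,:3]@np.array([(uv[0]-p["cx"])/p["fx"],(uv[1]-p["cy"])/p["fy"],1]);return T[:3,3],d
def onz(C,uv,z):
    o,d=ray(C,uv);return o+d*(z-o[2])/d[2]
def proj(C,P):
    p,T=C;c=np.linalg.inv(T)@np.append(P,1);return np.array([p["fx"]*c[0]/c[2]+p["cx"],p["fy"]*c[1]/c[2]+p["cy"]])
E
python3 - <<'E'
from h import *
import cv2
i=cv2.imread("pics/top0.png")[170:300,240:440];cv2.imwrite("pics/topc.png",cv2.resize(i,None,fx=4,fy=4,interpolation=cv2.INTER_CUBIC)[:600])
C=cam("top")
for n,uv,z in(("button",(367,235),.0635),("bush",(359,259),.0465),("left end",(262,211),.03),("right end",(405,248),.03),("hinge",(298,205),.036)):print(n,onz(C,uv,z).round(4))
E
```

```text
button [ 0.4409 -0.054   0.0635]
bush [ 0.3799 -0.0394  0.0465]
left end [0.4871 0.2256 0.03  ]
right end [ 0.423  -0.1572  0.03  ]
hinge [0.5107 0.1322 0.036 ]
```

View pics/topc.png

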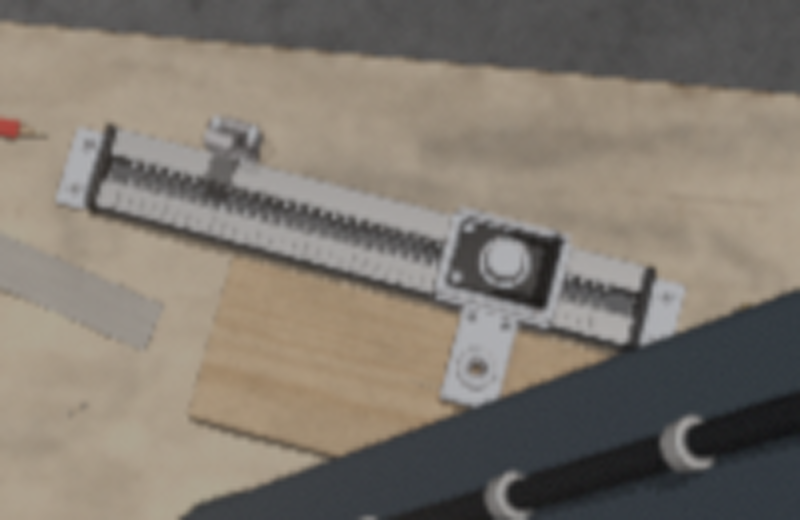

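The crop shows (crop pixels /4 + (240,170)) the button at (503,257), the bush at (477,367) and the rail's end plates at (103,168) and (641,308). The hinge ears are at about (234,135), with the raised stop's arm near (222,165). Next I work out the rail frame.

```bash
python3 - <<'E'
from h import *
C=cam("top");S=cam("scene")
f=lambda u,v,z:onz(C,(u/4+240-.4,v/4+170-.4),z)
L=f(103,168,.03);Rr=f(641,308,.03);b=f(503,257,.0635);u=f(477,367,.0465);hg=f(234,135,.045)
d=(L-Rr)[:2];print("len",np.hypot(*d),"yaw",np.degrees(np.arctan2(-d[0],d[1])));yr=d/np.hypot(*d);xr=np.array([yr[1],-yr[0]])
print("b-bush",np.hypot(*(b-u)[:2]), np.degrees(np.arctan2(-(b-u)[1],(b-u)[0])))
O=Rr[:2]+yr*.19
for n,p in dict(L=L,R=Rr,b=b,u=u,h=hg).items():print(n,p.round(4),"rail",((p[:2]-O)@xr).round(4),((p[:2]-O)@yr).round(4))
# raised tip from scene pixel, assume plane through hinge perpendicular to rail
o,dd=ray(S,(264,226));k=((hg[:2]-o[:2])@yr)/(dd[:2]@yr);t=o+k*dd;print("tip",t,((t[:2]-O)@xr))
s=sense();print(R.from_quat(s["tool_rot"]).as_matrix().round(3))
E
```

```text
len 0.36533465669664705 yaw -9.585961184074579
b-bush 0.0704345726719274 8.188694612236278
L [0.4863 0.2166 0.03  ] rail 0.0 0.1753
R [ 0.4255 -0.1436  0.03  ] rail 0.0 -0.19
b [ 0.4435 -0.0495  0.0635] rail 0.0021 -0.0942
u [ 0.3738 -0.0395  0.0465] rail -0.0683 -0.0959
h [0.5128 0.1317 0.045 ] rail 0.0403 0.096
tip [0.49303424 0.13501184 0.10169022] 0.020232692338967247
[[ 0.91   0.414 -0.   ]
 [ 0.414 -0.91   0.002]
 [ 0.    -0.002 -1.   ]]
```

```bash
python3 -m handwheel '[[[0,0,8.5,0,0,0,0],[0,0,8.5,0,0,0,0],[0,0,8.5,0,0,0,0],[0,0,8.5,0,0,0,0],[0,0,0,0.011,-0.0458,0,0],[0,0,0,0.011,-0.0458,0,0],[0,0,0,0.011,-0.0458,0,0],[0,0,0,0.011,-0.0458,0,0],[0,0,0,0.011,-0.0458,0,0],[0,0,0,0.011,-0.0458,0,0],[0,0,0,0.011,-0.0458,0,0],[0,0,0,0.011,-0.0458,0,0],[0,0,0,0.011,-0.0458,0,0],[0,0,0,0.011,-0.0458,0,0],[0,0,0,0.011,-0.0458,0,0],[0,0,0,0.011,-0.0458,0,0],[0,0,0,0.011,-0.0458,0,0],[0,0,0,0.011,-0.0458,0,0],[0,0,0,0.011,-0.0458,0,0],[0,0,0,0.011,-0.0458,0,0]]]'
python3 - <<'E'
from h import *
import cv2
s=sense();i=snapshot("wrist");cv2.imwrite("pics/w1.png",i[...,::-1]);cv2.imwrite("pics/t1.png",snapshot("top")[...,::-1])
M=R.from_quat(s["tool_rot"]).as_matrix();print(s["t"],s["tcp_pos"],M.round(3),s["finger_gap"])
C=cam("wrist",s);print("hinge",proj(C,[.5128,.1317,.036]),"tip",proj(C,[.493,.135,.102]))
E
```

```text
t: 2.6
tcp_pos: [0.554, 0.1261, 0.231]
tool_rot: [0.997, -0.083, -0.0, 0.0]
force: [1.2, -0.6, -0.4]
finger_gap: 0.008
gripper_force: 0.0
2.6 [0.55404247 0.12608413 0.23097719] [[ 0.986 -0.166 -0.001]
 [-0.166 -0.986 -0.   ]
 [-0.001  0.    -1.   ]] 0.007845332186620266
hinge [316.14291389 251.06792483] tip [316.45222545 301.33857245]
```

View pics/w1.png

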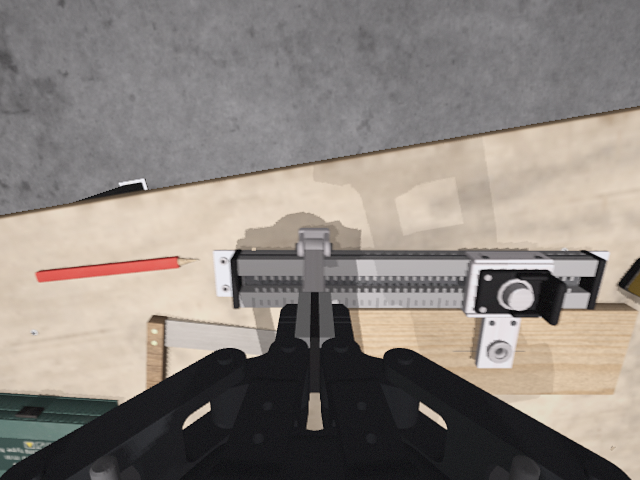

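The wrist view shows the stop right ahead of the fingers, hinge at (314,243), arm leaning towards the robot. The carriage button is at (517,295), the bush at (499,351), and the rail is level in the picture, so the yaw is right. I'll go down on the far side of the stop and fold it over.

```bash
python3 - <<'E'
from h import *
C=cam("wrist")
for n,uv,z in(("button",(517,295),.0635),("bush",(499,351),.0465),("hinge",(314,243),.042)):print(n,onz(C,uv,z).round(4))
E
python3 -m handwheel '[[[0,0,0,0,0,0.035,0],[0,0,0,0,0,0.035,0],[0,0,0,0,0,0.035,0],[0,0,0,0,0,0.036,0],[0,0,0,-0.022,0,0,0],[0,0,0,-0.022,0,0,0],[0,0,0,-0.018,0,0.009,0],[0,0,0,-0.012,0,0.011,0],[0,0,0,-0.008,0,0.014,0],[0,0,0,-0.004,0,0.014,0]]]'
```

```text
button [ 0.4514 -0.0443  0.0635]
bush [ 0.3799 -0.035   0.0465]
hinge [0.5248 0.1345 0.042 ]
t: 3.95
tcp_pos: [0.4682, 0.1382, 0.042]
tool_rot: [0.997, -0.083, -0.0, 0.0]
force: [0.2, -0.3, 0.7]
finger_gap: -0.004
gripper_force: 0.2
```

```bash
python3 -m handwheel '[[[0,0,0,0,0,0.001,0],[0,0,0,0,0,0.001,0],[0,0,0,0,0,0.001,0],[0,0,0,0,0,0,0]]]'
python3 - <<'E'
from h import *
import cv2
s=sense();i=snapshot("wrist");cv2.imwrite("pics/w2.png",i[...,::-1])
E
```

```text
t: 4.45
tcp_pos: [0.4696, 0.1386, 0.04]
tool_rot: [0.997, -0.083, 0.001, 0.0]
force: [-0.2, -0.1, 4.2]
finger_gap: -0.003
gripper_force: 1.9
```

View pics/w2.png

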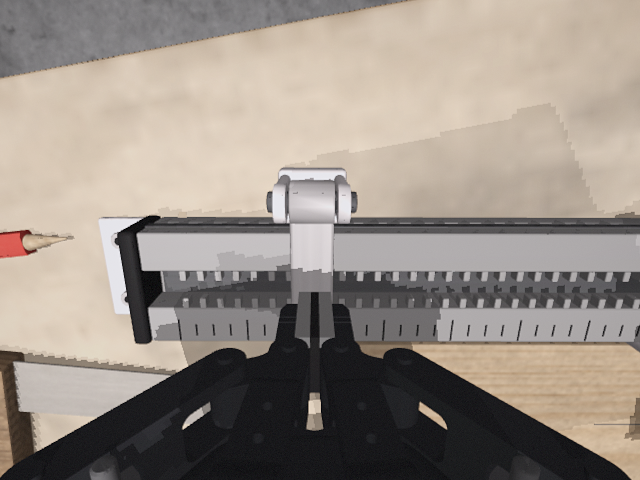

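The picture shows the arm folded flat across the rail, from the ears at (312,200) to the fingers at (315,300). The TCP is at 40 mm with 4 N, the height given for the folded arm. I'll press slightly more to be sure, then rise and move to just beyond the carriage with the fingers part open.

```bash
python3 -m handwheel '[[[0,0,0,0,0,0.001,0],[0,0,0,0,0,0.001,0],[0,0,0,0,0,0,0]]]'
python3 -m handwheel '[[[0,0,0,0,0,-0.03,0],[0,0,0,0,0,-0.04,0],[0,0,0,0,0,-0.04,0.3],[0,0,0,0.01,0.037,0,0.3],[0,0,0,0.01,0.037,0,0.3],[0,0,0,0.01,0.037,0,0.3],[0,0,0,0.01,0.037,0,0.3],[0,0,0,0.01,0.037,0,0.3],[0,0,0,0,0,0,0.3],[0,0,0,0,0,0,0.3]]]'
python3 - <<'E'
from h import *
import cv2
s=sense();i=snapshot("wrist");cv2.imwrite("pics/w3.png",i[...,::-1]);print(s["tcp_pos"],s["finger_gap"])
C=cam("wrist",s);print(proj(C,[.4475,-.047,.0635]))
E
```

```text
t: 4.88
tcp_pos: [0.4696, 0.1387, 0.0397]
tool_rot: [0.997, -0.083, 0.001, -0.0]
force: [-4.1, -1.6, 21.7]
finger_gap: -0.002
gripper_force: 10.6
t: 6.12
tcp_pos: [0.4871, -0.0514, 0.1472]
tool_rot: [0.997, -0.083, -0.0, -0.0]
force: [0.2, 0.9, -0.8]
finger_gap: 0.301
gripper_force: 0.0
[ 0.48712635 -0.05143072  0.14717264] 0.30089715801046085
[318.24965235 303.43282062]
```

View pics/w3.png

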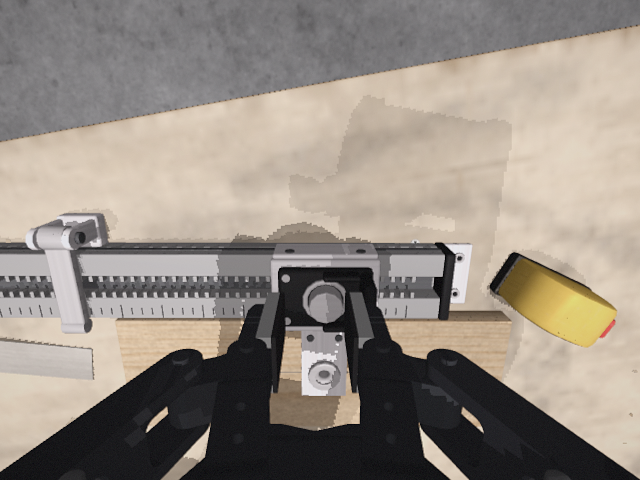

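The picture shows the stop folded at left (75,270), the button's top at (325,298) between the fingers and the bush at (323,374). The plate is hidden behind the right finger. I'll measure the button and the finger gap.

```bash
python3 - <<'E'
from h import *
import cv2
s=sense();C=cam("wrist",s)
i=cv2.imread("pics/w3.png",0)
c=cv2.HoughCircles(cv2.medianBlur(i,3)[270:330,290:360],cv2.HOUGH_GRADIENT,1,20,param1=80,param2=12,minRadius=15,maxRadius=28);print(c)
M=R.from_quat(s["tool_rot"]).as_matrix()
for n,uv,z in(("button",(325,298),.0635),("bush",(323,374),.0465),("tip end",(76,326),.036),("hinge",(66,229),.040)):
    p=onz(C,uv,z);print(n,p.round(4),"tool",(M.T@(p-s["tcp_pos"])).round(4))
print("tcp px",proj(C,s["tcp_pos"]))
for x in(-.011,.011):
  for y in (-.0235,-.013,.013,.0235):print(x,y,proj(C,np.array(s["tcp_pos"])+M@[x,y,-.006]).round())
E
```

```text
[[[35.5 33.5 19.3]]]
button [ 0.4507 -0.0518  0.0635] tool [-0.0356  0.0069  0.0837]
bush [ 0.3769 -0.039   0.0465] tool [-0.1105  0.0064  0.1008]
tip end [0.4449 0.1461 0.036 ] tool [-0.0741 -0.1874  0.1114]
hinge [0.5223 0.1216 0.04  ] tool [ 0.0063 -0.176   0.1073]
tcp px [315.08881179 312.14050979]
-0.011 -0.0235 [260. 342.]
-0.011 -0.013 [285. 342.]
-0.011 0.013 [345. 342.]
-0.011 0.0235 [370. 342.]
0.011 -0.0235 [258. 295.]
0.011 -0.013 [283. 295.]
0.011 0.013 [347. 295.]
0.011 0.0235 [372. 296.]
```

```bash
python3 -m handwheel '[[[0,0,0,-0.019,0.0135,0,0.4],[0,0,0,-0.0195,0.0135,0,0.4],[0,0,0,0,0,0.03,0.4],[0,0,0,0,0,0.03,0.4],[0,0,0,0,0,0,0.4]]]'
python3 - <<'E'
from h import *
import cv2
i=snapshot("wrist");j=snapshot("scene")
k=cv2.resize(j[170:270,270:400],None,fx=5,fy=5,interpolation=cv2.INTER_CUBIC)[:480]
a=np.zeros((480,800,3),np.uint8);a[:,:400]=i[100:480,150:500][...].repeat(1,0)[:480,:400] if False else cv2.resize(i[190:430,215:415],(400,480));a[:,400:]=k[:,120:520]
cv2.imwrite("pics/w4.png",a[...,::-1])
E
```

```text
t: 6.8
tcp_pos: [0.4436, -0.0704, 0.086]
tool_rot: [0.997, -0.082, -0.002, -0.001]
force: [0.2, -0.0, 0.4]
finger_gap: 0.405
gripper_force: 0.0
```

View pics/w4.png

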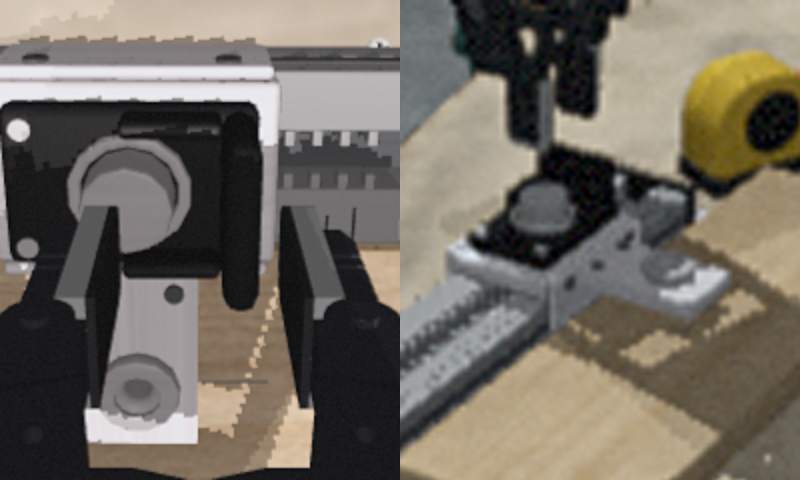

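The close view (2x crop) shows the left finger's tip over the button (tip x 80–118, button centre about (128,210)). The right finger's inner face at x≈282 clears the plate, which ends at 260. The lateral position is good, so I'll shift 1–2 mm and go down.

```bash
python3 -m handwheel '[[[0,0,0,-0.002,0.001,0.005,0.4],[0,0,0,0,0,0.008,0.4],[0,0,0,0,0,0.006,0.4],[0,0,0,0,0,0.004,0.4],[0,0,0,0,0,0,0.4]]]'; python3 -m handwheel '[[[0,0,0,0,0,0.002,0.4],[0,0,0,0,0,0.001,0.4],[0,0,0,0,0,0,0.4]]]'
```

```text
t: 7.52
tcp_pos: [0.4429, -0.0728, 0.0639]
tool_rot: [0.997, -0.083, -0.0, -0.0]
force: [0.1, -0.8, 0.3]
finger_gap: 0.4
gripper_force: 0.0
t: 7.9
tcp_pos: [0.4432, -0.0729, 0.0615]
tool_rot: [0.997, -0.083, 0.0, 0.0]
force: [-0.0, 0.3, 2.6]
finger_gap: 0.402
gripper_force: 1.6
```

```bash
python3 -m handwheel '[[[0,0,0,0,0,0.002,0.4],[0,0,0,0,0,0.002,0.4],[0,0,0,0,0,0,0.4]]]'; python3 -m handwheel '[[[0,0,0,0,0,0.002,0.4],[0,0,0,0,0,0.001,0.4],[0,0,0,0,0,0,0.4]]]'
```

```text
t: 8.28
tcp_pos: [0.4432, -0.0729, 0.0573]
tool_rot: [0.997, -0.083, 0.0, 0.0]
force: [-0.2, -0.4, 4.6]
finger_gap: 0.398
gripper_force: 2.4
t: 8.65
tcp_pos: [0.4433, -0.0729, 0.0544]
tool_rot: [0.997, -0.083, 0.0, 0.0]
force: [-0.4, 0.2, 6.4]
finger_gap: 0.397
gripper_force: 3.0
```

```bash
python3 -m handwheel '[[[0,0,0,0,0,0.0015,0.4],[0,0,0,0,0,0,0.4],[0,0,0,0,-0.002,0,0.4],[0,0,0,0,-0.004,0,0.4],[0,0,0,0,-0.004,0,0.4],[0,0,0,0,-0.004,0,0.4],[0,0,0,0,0,0,0.4]]]'
python3 - <<'E'
from h import *
import cv2
i=snapshot("wrist");cv2.imwrite("pics/w5.png",cv2.resize(i[150:480,180:460],None,fx=1.8,fy=1.8)[...,::-1])
E
```

```text
t: 9.52
tcp_pos: [0.4456, -0.0588, 0.0531]
tool_rot: [0.997, -0.083, 0.0, -0.0]
force: [0.0, 0.2, 6.8]
finger_gap: 0.398
gripper_force: 3.6
```

View pics/w5.png

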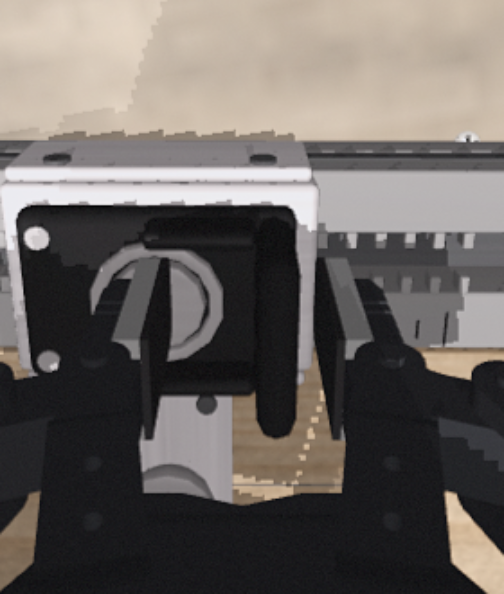

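The carriage has followed 14 mm with the button held (ring centre (157,302), finger tip at x≈150, right finger just behind the plate at 298). I'll keep pushing.

```bash
python3 -m handwheel '[[[0,0,0,0,-0.004,0.0003,0.4],[0,0,0,0,-0.007,0,0.4],[0,0,0,0,-0.007,0,0.4],[0,0,0,0,-0.007,0,0.4],[0,0,0,0,-0.007,0,0.4],[0,0,0,0,-0.007,0,0.4],[0,0,0,0,-0.007,0,0.4],[0,0,0,0,-0.007,0,0.4],[0,0,0,0,-0.007,0,0.4],[0,0,0,0,-0.007,0,0.4],[0,0,0,0,-0.004,0,0.4],[0,0,0,0,0,0,0.4]]]'
python3 - <<'E'
from h import *
import cv2
i=snapshot("wrist");cv2.imwrite("pics/w6.png",i[150:480,:][...,::-1])
E
```

```text
t: 11.08
tcp_pos: [0.4576, 0.0113, 0.0531]
tool_rot: [0.997, -0.083, 0.001, -0.0]
force: [0.1, 0.1, 10.0]
finger_gap: 0.4
gripper_force: 4.7
```

View pics/w6.png

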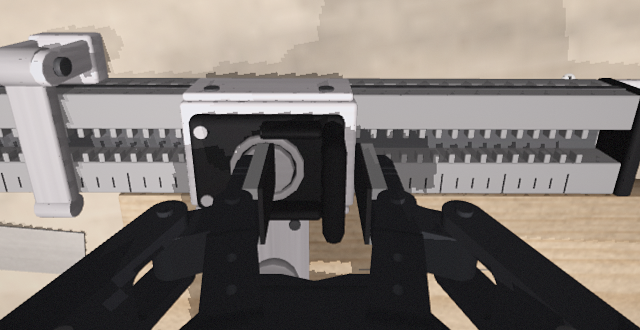

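The stop's edge at x≈78 and the carriage front at x≈182 are about 48 mm apart. I'll go 40 mm, then creep.

```bash
python3 -m handwheel '[[[0,0,0,0,-0.004,0,0.4],[0,0,0,0,-0.006,0,0.4],[0,0,0,0,-0.006,0,0.4],[0,0,0,0,-0.006,0,0.4],[0,0,0,0,-0.006,0,0.4],[0,0,0,0,-0.006,0,0.4],[0,0,0,0,-0.004,0,0.4],[0,0,0,0,-0.002,0,0.4],[0,0,0,0,0,0,0.4]]]'
python3 -m handwheel '[[[0,0,0,0,-0.001,0,0.4],[0,0,0,0,-0.001,0,0.4],[0,0,0,0,-0.001,0,0.4],[0,0,0,0,-0.001,0,0.4],[0,0,0,0,0,0,0.4]]]'
```

```text
t: 12.25
tcp_pos: [0.4643, 0.0507, 0.0531]
tool_rot: [0.997, -0.083, 0.001, -0.0]
force: [-0.5, 1.0, 9.3]
finger_gap: 0.402
gripper_force: 4.5
t: 12.88
tcp_pos: [0.465, 0.0544, 0.0531]
tool_rot: [0.997, -0.083, 0.001, -0.0]
force: [0.1, -0.4, 9.5]
finger_gap: 0.4
gripper_force: 4.5
```

```bash
python3 - <<'E'
from h import *
import cv2
i=snapshot("wrist");cv2.imwrite("pics/w7.png",cv2.resize(i[170:420,60:460],None,fx=2,fy=2)[...,::-1])
E
```

```text
(no output)
```

View pics/w7.png

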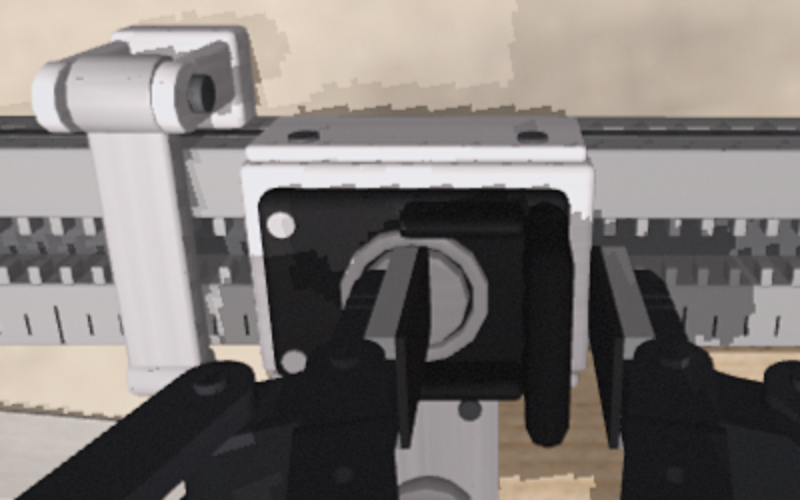

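The carriage front (x≈245) is still about 12–15 mm short of the stop (x≈200). That was the tenth picture, so from here I go by force.

```bash
python3 -m handwheel '[[[0,0,0,0,-0.002,0,0.4],[0,0,0,0,-0.002,0,0.4],[0,0,0,0,-0.002,0,0.4],[0,0,0,0,-0.002,0,0.4],[0,0,0,0,0,0,0.4]]]'
for k in 1; do python3 -m handwheel '[[[0,0,0,0,-0.001,0,0.4],[0,0,0,0,-0.001,0,0.4],[0,0,0,0,0,0,0.4]]]'; done;  python3 -m handwheel '[[[0,0,0,0,-0.001,0,0.4],[0,0,0,0,-0.001,0,0.4],[0,0,0,0,0,0,0.4]]]'
```

```text
t: 13.55
tcp_pos: [0.4664, 0.0624, 0.0531]
tool_rot: [0.997, -0.083, 0.001, -0.0]
force: [-1.2, 0.2, 8.7]
finger_gap: 0.394
gripper_force: 4.5
t: 13.92
tcp_pos: [0.4667, 0.0643, 0.0531]
tool_rot: [0.997, -0.083, 0.001, -0.0]
force: [-0.8, 1.0, 9.0]
finger_gap: 0.397
gripper_force: 4.5
t: 14.3
tcp_pos: [0.467, 0.0663, 0.0531]
tool_rot: [0.997, -0.083, 0.001, -0.0]
force: [-0.1, -0.3, 9.0]
finger_gap: 0.398
gripper_force: 4.5
```

```bash
python3 -m handwheel '[[[0,0,0,0,-0.001,0,0.4],[0,0,0,0,0,0,0.4]]]';python3 -m handwheel '[[[0,0,0,0,-0.001,0,0.4],[0,0,0,0,0,0,0.4]]]';python3 -m handwheel '[[[0,0,0,0,-0.001,0,0.4],[0,0,0,0,0,0,0.4]]]'
```

```text
t: 14.55
tcp_pos: [0.4672, 0.0672, 0.0531]
tool_rot: [0.997, -0.083, 0.001, -0.0]
force: [-1.0, 0.3, 9.3]
finger_gap: 0.399
gripper_force: 4.4
t: 14.8
tcp_pos: [0.4673, 0.0682, 0.0531]
tool_rot: [0.997, -0.083, 0.001, -0.0]
force: [-0.2, 0.5, 8.1]
finger_gap: 0.4
gripper_force: 4.4
t: 15.05
tcp_pos: [0.4675, 0.0692, 0.0531]
tool_rot: [0.997, -0.083, 0.001, -0.0]
force: [-1.4, 0.6, 8.7]
finger_gap: 0.401
gripper_force: 4.4
```

```bash
python3 -m handwheel '[[[0,0,0,0,-0.001,0,0.4],[0,0,0,0,0,0,0.4]]]';python3 -m handwheel '[[[0,0,0,0,-0.001,0,0.4],[0,0,0,0,0,0,0.4]]]';python3 -m handwheel '[[[0,0,0,0,-0.001,0,0.4],[0,0,0,0,0,0,0.4]]]'
python3 - <<'E'
from h import *
import cv2
a=cv2.imread("pics/w7.png");i=cv2.resize(snapshot("wrist")[170:420,60:460],None,fx=2,fy=2)[...,::-1].copy();cv2.imwrite("pics/w8.png",i)
g=lambda x:cv2.cvtColor(x,cv2.COLOR_BGR2GRAY)
def m(t,box,src=a):
    x,y,w,h=box;r=cv2.matchTemplate(g(i),g(a)[y:y+h,x:x+w],cv2.TM_CCOEFF_NORMED);_,v,_,p=cv2.minMaxLoc(r);print(t,"score",round(v,2),"moved px",p[0]-x,p[1]-y)
m("pin (carriage)",(255,205,50,40));m("plate",(500,140,110,60));m("hinge",(155,20,100,115));m("right finger",(590,245,60,110))
E
```

```text
t: 15.3
tcp_pos: [0.4676, 0.0697, 0.0531]
tool_rot: [0.997, -0.083, 0.001, 0.0]
force: [-0.7, -2.5, 8.7]
finger_gap: 0.402
gripper_force: 4.5
t: 15.55
tcp_pos: [0.4677, 0.0702, 0.0531]
tool_rot: [0.997, -0.083, 0.001, 0.001]
force: [-0.5, -5.7, 9.6]
finger_gap: 0.396
gripper_force: 4.6
t: 15.8
tcp_pos: [0.4679, 0.0711, 0.0531]
tool_rot: [0.997, -0.083, 0.001, 0.001]
force: [-1.9, -6.1, 8.0]
finger_gap: 0.397
gripper_force: 4.6
pin (carriage) score 0.99 moved px 7 0
plate score 0.98 moved px 7 0
hinge score 0.69 moved px 68 0
right finger score 0.99 moved px 0 0
```

At y≈0.0695 the force along the rail rose to 6 N and the finger began to slip on the button (the carriage fell 1.6 mm behind it). So the carriage is against the stop. Now I raise straight up.

```bash
python3 -m handwheel '[[[0,0,0,0,0,-0.002,0.4],[0,0,0,0,0,-0.002,0.4],[0,0,0,0,0,-0.002,0.4],[0,0,0,0,0,-0.002,0.4],[0,0,0,0,0,-0.003,0.4],[0,0,0,0,0,0,0.4]]]';python3 -m handwheel '[[[0,0,0,0,0,-0.01,0.4],[0,0,0,0,0,-0.015,0.4],[0,0,0,0,0,-0.03,0.4],[0,0,0,0,0,-0.03,0.4],[0,0,0,0.02,0,0,0.4],[0,0,0,0.02,0,0,0.4],[0,0,0,0,0,0,0.4]]]'
python3 - <<'E'
from h import *
import cv2
s=sense();C=cam("wrist",s);i=snapshot("wrist");b=i[...,::-1].copy();cv2.imwrite("pics/w9.png",b);g=cv2.medianBlur(cv2.cvtColor(b,cv2.COLOR_BGR2GRAY),3)
M=R.from_quat(s["tool_rot"]).as_matrix()
print("expected button px if at TCP y-.0",proj(C,[.4755,.0905,.0635]),"up vs down scale check")
c=cv2.HoughCircles(g[260:340,260:400],cv2.HOUGH_GRADIENT,1,15,param1=80,param2=12,minRadius=14,maxRadius=28);print(c[0]+[260,260,0] if c is not None else c)
# row profile across stop arm and carriage front at the rail's near top strip
from itertools import groupby
p=onz(C,(320,300),.04);print(s["tcp_pos"],p)
for v in(275,285,300):print(v,g[v,140:300:2].tolist())
E
```

```text
t: 16.6
tcp_pos: [0.467, 0.0726, 0.0634]
tool_rot: [0.997, -0.083, -0.001, -0.0]
force: [-0.0, 0.4, 0.1]
finger_gap: 0.403
gripper_force: 0.0
t: 17.48
tcp_pos: [0.5081, 0.0655, 0.149]
tool_rot: [0.997, -0.083, 0.001, -0.0]
force: [-0.6, 0.8, 0.6]
finger_gap: 0.4
gripper_force: 0.0
expected button px if at TCP y-.0 [286.89360919 298.00602179] up vs down scale check
[[289.5        301.5         21.60000038]]
[0.50814519 0.06547438 0.14901486] [0.45834736 0.06997925 0.04      ]
275 [193, 193, 194, 194, 193, 193, 193, 194, 194, 194, 193, 193, 194, 194, 194, 194, 193, 194, 194, 194, 194, 194, 194, 194, 194, 194, 194, 193, 194, 193, 194, 194, 194, 195, 194, 194, 166, 160, 161, 160, 159, 162, 162, 160, 159, 160, 164, 162, 138, 187, 188, 105, 31, 35, 96, 105, 51, 37, 37, 37, 36, 36, 37, 38, 37, 37, 35, 35, 37, 37, 35, 36, 36, 29, 19, 19, 18, 18, 17, 17]
285 [15, 110, 112, 113, 114, 115, 116, 116, 116, 115, 115, 112, 110, 102, 102, 114, 115, 109, 103, 107, 112, 109, 111, 102, 103, 114, 106, 103, 105, 115, 115, 111, 101, 101, 115, 113, 109, 153, 161, 161, 159, 160, 162, 159, 159, 158, 161, 161, 137, 186, 195, 189, 33, 36, 35, 34, 35, 34, 35, 35, 35, 35, 35, 36, 35, 35, 35, 60, 133, 167, 163, 157, 147, 138, 105, 116, 135, 150, 159, 164]
300 [193, 193, 193, 192, 193, 193, 193, 193, 193, 193, 193, 193, 193, 193, 193, 194, 194, 193, 193, 194, 194, 194, 194, 194, 194, 194, 194, 194, 194, 194, 194, 194, 194, 194, 194, 193, 194, 190, 157, 160, 159, 157, 161, 159, 157, 156, 159, 160, 154, 135, 191, 191, 31, 32, 35, 34, 34, 52, 90, 90, 90, 89, 90, 87, 24, 23, 19, 72, 160, 160, 160, 160, 160, 160, 160, 159, 159, 159, 159, 159]
```

The stop arm (px 212–236) lies right against the carriage front (236 onwards), with no rail showing between. I'll repeat the first look's vantage point over the button and compare numerically to confirm that it is up.

```bash
python3 -m handwheel '[[[0,0,0,0,-0.013,0.001,0.3],[0,0,0,0,-0.013,0.001,0.3],[0,0,0,0,0,0,0.3],[0,0,0,0,0,0,0.3]]]'
python3 - <<'E'
from h import *
import cv2
s=sense();C=cam("wrist",s);b=snapshot("wrist")[...,::-1].copy();cv2.imwrite("pics/w10.png",b)
a=cv2.imread("pics/w3.png");g=lambda x:cv2.cvtColor(x,cv2.COLOR_BGR2GRAY)
def m(t,x,y,w,h):
    r=cv2.matchTemplate(g(b),g(a)[y:y+h,x:x+w],cv2.TM_CCOEFF_NORMED);_,v,_,p=cv2.minMaxLoc(r);print(t,"score",round(v,3),"moved",p[0]-x,p[1]-y)
m("button",303,276,44,44);m("pin",278,270,18,18);m("bush",305,358,38,34);m("screws/rim top",276,243,100,24)
G=g(b)
for v in(275,285,300):
    print(v,np.flatnonzero(np.abs(np.diff(G[v,150:345].astype(int)))>20)+150)
E
```

```text
t: 18.02
tcp_pos: [0.5109, 0.0916, 0.1465]
tool_rot: [0.997, -0.083, -0.0, 0.0]
force: [0.8, -0.7, 0.3]
finger_gap: 0.297
gripper_force: 0.0
button score 0.951 moved 1 0
pin score 0.947 moved 1 0
bush score 0.755 moved 0 0
screws/rim top score 0.958 moved 1 0
275 [150 160 161 211 269 271 277 278 281 282 283 288 289]
285 [150 151 171 172 173 191 194 211 213 215 246 247 269 271 278 309 310 311
 319 331 333 340 341 342]
300 [153 163 164 213 248 264 265 277 278 302 303 307 309 311 340 341 343]
```

The button, pin and rim all shift by the same pixel against the first look, so the button is fully up. The carriage travelled about 0.144 m. The robot is clear with no force on it, so I'm handing in.

```bash
python3 -c "
from station import *
print(sign_off())"
```

```text
the job is handed in; nothing more can be done
None
```

The stop is folded down, the carriage was pushed to it with the button held down all the way and let up to lock against it, and the robot is clear at about 18 s; the job is handed in, with no verdict returned.

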